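# Close the control unit's cover with a push rivet

### The job

Take the fresh push rivet, the one whose red pin stands up, from the blue holder and put it in the empty corner hole of the grey control unit's cover, finding the hole by feel, until its black collar sits down on the cover with the pin still up. Then push the red pin fully home so that the rivet locks, pressing gently (less than 18 N on the cover), and let go. Leave the used rivet in its place in the holder.

Things in the scene. Friction and masses are not known exactly. Their poses are not given: they have to be found in the camera images.
- rivet: the fresh push rivet, loose, about 35 g, upright in one of the holder's two holes. Black square collar 22 x 22 mm (faces along its x and y), 12 mm high: grip it here, not by the pin. Below: a round shank, 12 mm wide, 18 mm long, tip chamfered to 10 mm; above: a red pin. Origin: centre of the collar's underside, which rests on the holder's top; z points up along the pin.
- rivet_pin (a joint): how far the red pin is pushed into the fresh rivet, m: 0 = up (its 14 mm wide head ends 11 mm above the collar's top), 0.010 = fully home at its stop (head level with the collar, crown 1 mm proud). It slides under a steady resistance of about 8 N, does not spring back, and must not be pushed before the rivet sits in the cover.
- pin_top (a point): centre of the top of the fresh rivet's red pin head; 23 mm above the rivet's origin while the pin is up
- used_rivet: a used push rivet in the other hole of the holder, same size, loose, but its red pin is already down in the collar. Origin: centre of the collar's underside. Leave it alone.
- holder: blue block fixed to the bench, 62 x 134 x 30 mm, with two holes 70 mm apart along its y (at y = +35 and -35 mm, 13.6 mm wide, 22 mm deep) in which the two rivets stand, either way round. Origin: centre of its underside.
- housing: grey control unit fixed to the bench, 150 x 190 mm, vents on its front (-x) side, with a plain white cover (136 x 182 mm, 10 mm thick, top 71 mm above the bench). Three corners of the cover carry closed black rivets with red pins (12 mm high); the corner at -x, +y has an empty chamfered round hole, 13 mm wide, free below. Origin: centre of the underside.
- mount (a point): fixed point of the housing, level with the cover's top, where the empty hole's centre would be if the cover were not shifted: the real hole lies on the line through it along the housing's x, up to 9 mm either way. Axes as the housing's.
- cover (a joint): how far the cover is pressed down into its rubber gasket, m: 0 = unloaded, springs back, about 1 mm per 6 N, at most 0.006. The loose cover may also lie shifted up to 9 mm either way along the housing's x, held there by about 5 N of friction.

How it is judged (in metres and radians):
On the way, in this order (a step that is already met when the one before it is completed fails the run):
1. the fresh rivet sits in the empty hole, collar down on the cover, with its pin still up (pushed in less than 3 mm) (horizontal distance between mount and rivet below 0.0115 m and z of rivet in the frame of mount below 0.0016 m and angle between rivet's own z axis and vertical below 0.08 rad and value of joint rivet_pin below 0.003 m), for 0.2 s.
2. the pin is fully home, within 1.2 mm (value of joint rivet_pin above 0.0088 m), for 0.2 s.
At the end, for the whole second after the job is handed in: The fresh rivet rests in the cover's empty hole (within 11.5 mm of mount across, its collar down on the cover within 1.6 mm, upright within 0.08 rad), its pin home within 1.2 mm, at rest, and the used rivet is within 10 mm of where it stood (horizontal distance between mount and rivet below 0.0115 m and z of rivet in the frame of mount below 0.0016 m and angle between rivet's own z axis and vertical below 0.08 rad and value of joint rivet_pin above 0.0088 m and linear speed of rivet below 0.01 m/s and distance of used_rivet from where it was at the start of the episode below 0.01 m); the robot touches nothing.
It fails at once if the control unit (cover included) is loaded with more than 18 N (contact force between anything else and housing above 18 N).
It fails at once if the pin is pushed in by 3 mm or more while the rivet is not down in the cover's hole (value of joint rivet_pin above 0.003 m and (z of rivet in the frame of mount above 0.003 m or horizontal distance between mount and rivet above 0.014 m)).
It fails at once if the used rivet is taken or knocked from its place (moved 15 mm) (distance of used_rivet from where it was at the start of the episode above 0.015 m).
It also fails if it takes over 54 s, if anything falls off the work surface, if the arm or the gripper's body presses on something with over 40 N, if the wrist force passes 120 N, or if a joint passes its speed limit or range.

### The arm

A 6-joint arm with a two-finger parallel gripper is mounted at the origin on a cart in front of the work surface, level with it; the furniture and walls round the work are solid. World frame = base frame: x ahead of the robot, y to its left, z up, the work surface at z = 0. Lengths are in mm, angles in degrees, forces in N, time in s.
With the tool pointing down it reaches from about 300 to 750 mm from the base axis. Payload 8.5 kg.
Tool frame: the origin (TCP) lies at the very end of the fingers, on their centre line; the grasp point (between the pads) lies 19 mm behind it; z points along the fingers, y is the line along which they close (so a half turn about z gives the same grasp; the last joint's range is limited). The gripper opens to 85 mm and grips with 20 to 120 N. Pads are 22 mm wide; open, the fingers measure 114 mm over their backs; the gripper's body (76 mm by 85 mm) begins 54 mm behind the grasp point. The pads swing forward as they close: fully open they stand 13 mm farther back than shut.
Start: joints at [59.914, 21.807, 74.336, -0, 83.858, -12.336], TCP at [167.669, 523.801, 201.622] pointing down, gripper open.
Joint ranges: [-178.18, 178.18], [-50.72, 133.34], [12.68, 142.11], [-81.47, 261.47], [9.98, 163.14], [-165.26, 165.26]. Speed limits (degrees/s): [136.94, 136.94, 180, 180, 180, 180].

### API

Orientations are given as [roll, pitch, yaw] about the fixed x, y, z axes, in that order (R = Rz(yaw) Ry(pitch) Rx(roll)).
In Python, from cell import arm gives the robot as it stands. The module is installed in compiled form; this text tells all that it offers.
- The arm moves only by the tool jog_arm, never from a script. Its argument "series" is a list of rows, each an object with "travel": the shift along the tool's x, y, z in cm, a list of three; "rot": the turn, a rotation vector about the tool's x, y, z in rad, a list of three. In form: [{"travel": [dx, dy, dz], "rot": [rx, ry, rz]}, ...]. A call has 1 to 10 rows; each row is the pose to reach, as a shift and turn from the pose commanded when the call began, along the tool's axes at that moment; what a row does not reach only later rows make up. A row lasts 1/8 s, in which the tool goes at most 62.5 mm and 10.7 degrees, less where a joint would pass 70% of its speed; a pose out of reach is approached as far as the arm can. A call with a gripper value outside its range is refused whole. "hand" is the closure, from 0 (fully open) to 1 (shut), set as the call begins (left out, the last holds). The fingers move at their own pace and stop on an object; the grip force is fixed at half the most. Time passes only in rows, so rows that repeat a pose let the fingers close. It gives the time, the measured TCP pose, the force, the opening and the grip force at its end, in the units of the state.
- arm.get_state(): the state, without advancing time (a new reading comes with each control period).
- arm.get_image(name): name is "side" or "top"; returns the picture (420x560x3 uint8, red, green, blue); there is no depth.
- arm.camera_info(name): a dict with "vertical_fov" (degrees; the focal length in pixels is half the picture's height over the tangent of half this angle, whatever the lens; pixels are square), "cx", "cy" (the principal point, pixels), "k1" (the pictures are not rectified: a ray, as slopes to the right and down, at radius r is drawn at 1 + k1 r^2 times it, then the intrinsics apply), "world_from_camera" (4x4, takes a point from camera to world coordinates). Camera axes: x right, y up, looking along -z (the intrinsics and any distortion apply to the point x, -y, -z); pixel columns grow to the right and rows downward; lengths in mm; the calibration is good to about 2 mm. A picture is of the moment at which its call begins. camera_info takes no time and is no camera call.
- arm.finish_job(): hands the job in; it is judged then, once.
The state is a dict: "clock": time; "joint_pos": joint angles; "qvel": joint speeds; "joint_efforts": joint torques, N m; "ee_pos": TCP position; "tcp_rot": TCP orientation; "force": force on the tool from outside, world axes, zero at the start; "moment": the same for the moment, N m; "finger_gap": opening from 0.0 (shut) to 1.0 (fully open); "grip_force": force on a finger pad.
Only numpy, scipy, OpenCV 4.12 (cv2) and the standard library are available. Lean on these libraries where they do the work, as an engineer would, in place of code of your own. Each camera call takes 0.05 s, during which the arm holds its last target. There are 200 camera calls.

## Working session

There is one attempt and no reset: what is moved stays moved. The work goes in short steps, Python scripts to look and compute and a tool call to move; the robot and the scene stay as the last step left them, time stands still between calls to the robot, and variables do not carry over. Pictures are saved under pics/ and viewed, at most 12 in all, crops included, and the job is handed in when it is done.

Besides the shell and the picture viewer there is one more tool, called after "Call:" by a JSON object that holds its "fn" and its "kwargs". jog_arm: Moves the arm, as the interface text tells. Its arguments: {"type":"object","properties":{"series":{"type":"array","items":{"type":"object","properties":{"travel":{"type":"array","items":{"type":"number"}},"rot":{"type":"array","items":{"type":"number"}}}}},"hand":{"type":"number"}},"required":["series"]}

```bash
mkdir -p pics; cat > h.py <<'E'
import numpy as np, cv2
from cell import arm
def save(n,f):
    im=arm.get_image(n); cv2.imwrite('pics/'+f,im[:,:,::-1]); return im
def K(n):
    c=arm.camera_info(n); f=210/np.tan(np.radians(c['vertical_fov'])/2)
    return c,np.array([[f,0,c['cx']],[0,f,c['cy']],[0,0,1.]]),np.array(c['world_from_camera'])
def ray(n,px):
    c,k,T=K(n)
    d=np.array([(px[0]-k[0,2])/k[0,0],(px[1]-k[1,2])/k[0,0]]);u=d.copy()
    for _ in range(50): u=d/(1+c['k1']*(u@u))
    return T[:3,3],T[:3,:3]@np.array([u[0],-u[1],-1])
def at(n,px,z):
    o,d=ray(n,px); return (o+d*(z-o[2])/d[2]).round(1)
def proj(n,P):
    c,k,T=K(n); p=T[:3,:3].T@(np.array(P)-T[:3,3]); u=np.array([p[0],-p[1]])/-p[2]
    u=u*(1+c['k1']*(u@u)); return (u*k[0,0]+k[:2,2]).round(1)
E
python3 - <<'E'
from h import *
for n in('top','side'):
    save(n,n+'0.png'); c,k,T=K(n); print(n,k[0,0],c['cx'],c['cy'],c['k1'],T.round(2).tolist())
s=arm.get_state(); print({k:np.round(v,2).tolist() for k,v in s.items()})
E
```

```text
top 405.49086599609296 278.727169498297 205.49919482431622 -0.01269643722928777 [[-0.01, 1.0, -0.05, 503.86], [-1.0, -0.01, 0.01, -17.17], [0.01, 0.05, 1.0, 931.75], [0.0, 0.0, 0.0, 1.0]]
side 395.6020284505503 281.8228822362486 209.35225646305295 -0.03434514728312181 [[-0.98, 0.12, -0.14, 434.35], [-0.19, -0.69, 0.7, 593.08], [-0.01, 0.71, 0.7, 662.99], [0.0, 0.0, 0.0, 1.0]]
{'clock': 0.1, 'joint_pos': [59.92, 21.84, 74.38, 0.0, 83.86, -12.33], 'qvel': [-0.1, -0.1, -0.16, -0.05, -0.04, -0.03], 'joint_efforts': [0.01, -44.92, -23.17, -0.0, 0.0, 0.0], 'ee_pos': [167.51, 523.57, 201.06], 'tcp_rot': [-179.93, -0.02, 162.25], 'force': [-0.3, 0.53, -0.32], 'moment': [0.03, 0.02, 0.02], 'grip_force': 0.0, 'finger_gap': 1.0}
```

View pics/top0.png

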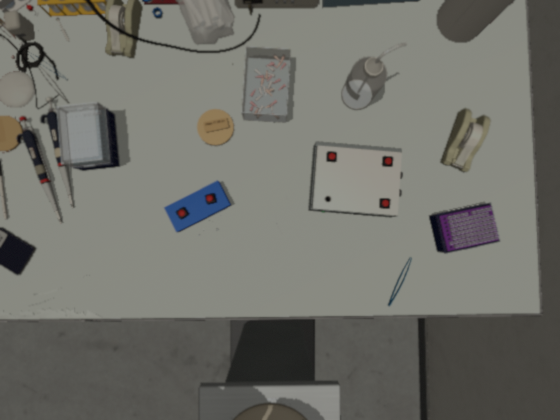

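View pics/side0.png

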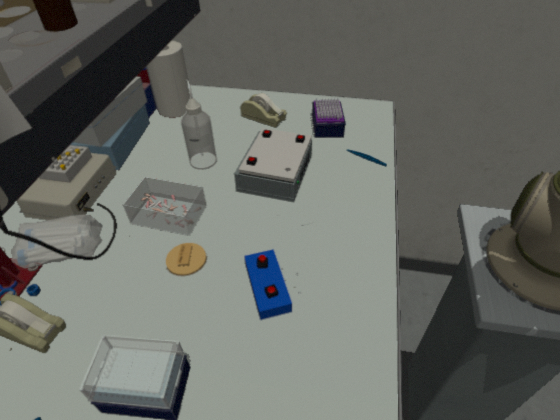

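The top view shows the holder with rivets at about (182,213) and (210,199), and the empty cover hole at (328,198). The side view shows the rivets at (263,261) and (271,291). I'll zoom in to tell which one is fresh.

```bash
python3 - <<'E'
from h import *
t=cv2.imread('pics/top0.png');s=cv2.imread('pics/side0.png')
r=lambda a,w,h:cv2.resize(a,(w,h),interpolation=cv2.INTER_CUBIC)
a=r(t[175:235,160:240],400,300);b=r(s[240:325,235:305],400,300*0+486)[:300]
c=r(t[140:220,305:411],400,300);d=r(s[125:200,230:330],400,300)
cv2.imwrite('pics/z.png',np.vstack([np.hstack([a,b]),np.hstack([c,d])]))
# red blobs
for n,im in(('top',t),('side',s)):
    m=((im[:,:,2]>90)&(im[:,:,1]<50)&(im[:,:,0]<60)).astype(np.uint8)
    _,_,st,ce=cv2.connectedComponentsWithStats(m)
    for q,p in zip(st[1:],ce[1:]):
        if q[4]>8 and 160<p[0]<420 and p[1]>120: print(n,q,p.round(1),at(n,p,30+12),at(n,p,30+23),at(n,p,83))
h=t[175:235,160:240]; m=((h[:,:,0]>90)&(h[:,:,2]<80)).astype(np.uint8)
print(cv2.minAreaRect(cv2.findNonZero(m)))
print('hole',at('top',(328,198.5),71),at('side',(288.5,169),71))
E
```

```text
top [329 153   6   6  28] [331.5 155.8] [ 662.  -142.8   42. ] [ 660.  -141.3   53. ] [ 654.7 -137.    83. ]
top [385 158   6   6  28] [387.8 160.5] [ 650.6 -267.7   42. ] [ 648.8 -264.6   53. ] [ 643.9 -256.2   83. ]
top [207 196   5   5  24] [209.1 197.9] [570.5 128.   42. ] [569.6 126.2  53. ] [567.4 121.3  83. ]
top [383 200   6   6  28] [385.2 202.6] [ 557.1 -259.8   42. ] [ 556.4 -256.8   53. ] [ 554.6 -248.6   83. ]
top [179 210   6   6  29] [181.3 212.6] [538.7 188.9  42. ] [538.3 186.3  53. ] [537.1 179.4  83. ]
side [264 130   5   3  10] [266.2 131.3] [ 662.5 -319.2   42. ] [ 658.5 -303.    53. ] [ 647.5 -258.9   83. ]
side [298 135   5   3  10] [299.7 136.3] [ 566.4 -310.8   42. ] [ 564.1 -294.8   53. ] [ 557.7 -251.1   83. ]
side [249 157   5   4  14] [251.  158.5] [ 674.2 -190.8   42. ] [ 669.9 -177.    53. ] [ 658.3 -139.1   83. ]
side [259 255   7   6  29] [261.9 257.5] [574.4 118.7  42. ] [571.9 127.2  53. ] [565.1 150.1  83. ]
side [268 287   7   6  35] [270.9 289.3] [541.1 188.9  42. ] [539.3 196.   53. ] [534.1 215.6  83. ]
((37.30000305175781, 31.09999656677246), (28.174455642700195, 60.37383270263672), 63.43495178222656)
hole [ 565.1 -129.8   71. ] [ 565.2 -129.8   71. ]
```

View pics/z.png

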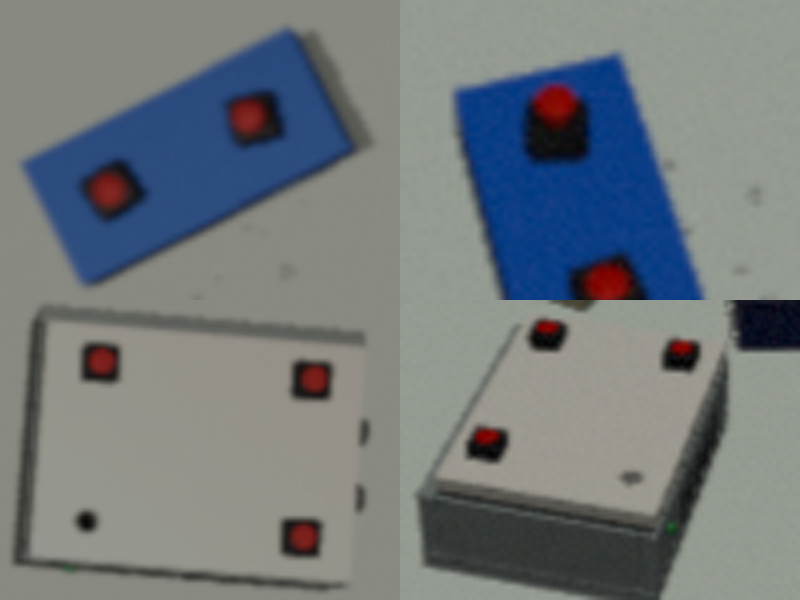

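The crops settle it. The fresh rivet is the upper-right one at top (209,198) / side (262,257), because its pin stands up and both views agree at z=53, about (570.7,126.7). The used one is at about (540,189). The hole is at (565,-129.8), and the housing yaw is about -5°. Next I need the collar yaw.

```bash
python3 - <<'E'
from h import *
for n,(x0,y0,x1,y1),z in(('top',(200,188,219,209),42),('side',(250,248,276,276),42),('top',(172,203,192,223),42)):
    t=cv2.imread('pics/%s0.png'%n)
    c=t[y0:y1,x0:x1]; c=cv2.resize(c,None,fx=8,fy=8,interpolation=cv2.INTER_CUBIC).astype(int)
    m=(c[:,:,0]<75).astype(np.uint8)
    h=cv2.convexHull(cv2.findNonZero(m)); 
    W=np.array([at(n,(p[0]/8-.44+x0,p[1]/8-.44+y0),z)[:2] for p in h[:,0]],np.float32)
    print(n,cv2.minAreaRect(W))
E
```

```text
top ((569.6541748046875, 124.85225677490234), (22.14902114868164, 22.634151458740234), 14.511088371276855)
side ((572.3052978515625, 127.50118255615234), (21.70389175415039, 32.951759338378906), 12.528934478759766)
top ((538.8060913085938, 186.9346160888672), (22.19156265258789, 22.825239181518555), 34.261226654052734)
```

Call:
{"fn": "jog_arm", "kwargs": {"hand": 0.3, "series": [{"travel":[-50.5,-25.6,9.1],"rot":[0,0,1.025]},{"travel":[-50.5,-25.6,9.1],"rot":[0,0,1.025]},{"travel":[-50.5,-25.6,9.1],"rot":[0,0,1.025]},{"travel":[-50.5,-25.6,9.1],"rot":[0,0,1.025]},{"travel":[-50.5,-25.6,9.1],"rot":[0,0,1.025]},{"travel":[-50.5,-25.6,9.1],"rot":[0,0,1.025]},{"travel":[-50.5,-25.6,9.1],"rot":[0,0,1.025]},{"travel":[-50.5,-25.6,9.1],"rot":[0,0,1.025]},{"travel":[-50.5,-25.6,9.1],"rot":[0,0,1.025]},{"travel":[-50.5,-25.6,9.1],"rot":[0,0,1.025]}]}}

```text
clock: 1.35
ee_pos: [572.2, 123.1, 109.1]
tcp_rot: [-179.9, 0.0, 103.3]
force: [-0.3, -0.2, 0.4]
finger_gap: 0.7
grip_force: 0.0
```

```bash
python3 - <<'E'
from h import *
t=save('top','t1.png'); s=save('side','s1.png'); 
r=lambda a:cv2.resize(a,(400,400),interpolation=cv2.INTER_CUBIC)
t=cv2.imread('pics/t1.png');s=cv2.imread('pics/s1.png')
cv2.imwrite('pics/c1.png',np.hstack([r(t[140:240,150:250]),r(s[200:300,210:310])]))
st=arm.get_state(); print(st['ee_pos'],st['tcp_rot'],st['force'],st['finger_gap']); print(proj('side',[571,126,53]),proj('side',st['ee_pos']))
E
```

```text
[570.71274949 125.27638038 109.83540783] [-1.79918758e+02 -2.34113294e-02  1.03428241e+02] [-0.26149395  0.19646516 -0.35903361] 0.7000406426740157
[262.5 257.1] [261.2 237.7]
```

View pics/c1.png

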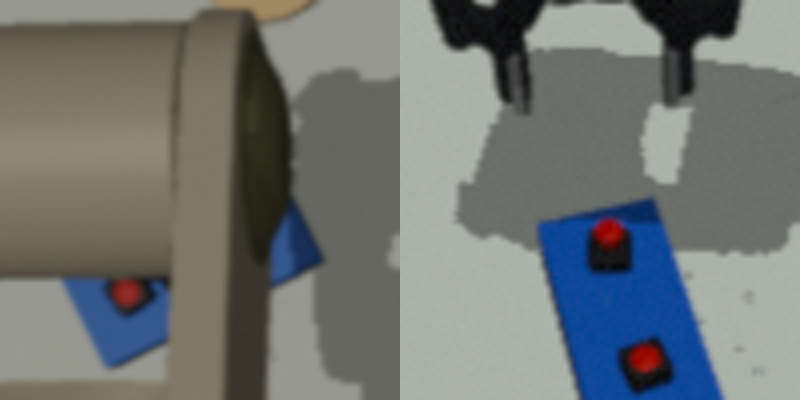

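```bash
python3 - <<'E'
from h import *
st=arm.get_state(); e=np.array(st['ee_pos']); c=np.array([np.cos(np.radians(13.4)),np.sin(np.radians(13.4)),0])
for d in(0,8,13,20,30):
  print(d,[((proj('side',e+c*s*31+[0,0,d])-[210,200])*4+[400,0]).tolist() for s in(-1,0,1)], [((proj('side',e+[0,-d,0])-[210,200])*4+[400,0]).tolist()])
E
```

```text
0 [[671.5999999999999, 148.0], [604.8, 150.79999999999995], [538.0, 153.60000000000002]] [[604.8, 150.79999999999995]]
8 [[671.2, 136.39999999999998], [604.0, 139.20000000000005], [536.8, 142.0]] [[608.8, 138.0]]
13 [[671.2, 129.20000000000005], [603.5999999999999, 132.0], [536.0, 134.79999999999995]] [[611.2, 130.0]]
20 [[670.8, 118.79999999999995], [602.8, 121.60000000000002], [534.8, 124.39999999999998]] [[614.4000000000001, 119.20000000000005]]
30 [[670.4000000000001, 104.0], [601.5999999999999, 106.79999999999995], [532.8, 109.60000000000002]] [[619.2, 104.0]]
```

Call:
{"fn": "jog_arm", "kwargs": {"series": [{"travel":[0,0,4],"rot":[0,0,0]},{"travel":[0,0,7.4],"rot":[0,0,0]},{"travel":[0,0,7.4],"rot":[0,0,0]}]}}

```text
clock: 1.82
ee_pos: [568.3, 127.3, 35.2]
tcp_rot: [-179.7, -0.1, 103.6]
force: [0.0, -0.3, -0.1]
finger_gap: 0.698
grip_force: 0.0
```

```bash
python3 - <<'E'
from h import *
save('side','s2.png'); s=cv2.imread('pics/s2.png')
cv2.imwrite('pics/c2.png',cv2.resize(s[210:310,210:310],(600,600),interpolation=cv2.INTER_CUBIC))
st=arm.get_state(); print(st['ee_pos'],st['force'],((proj('side',st['ee_pos'])-210)*6))
E
```

```text
[569.72273038 127.17574226  36.99436735] [ 0.31602711  0.10555712 -0.26835026] [320.4 316.2]
```

View pics/c2.png

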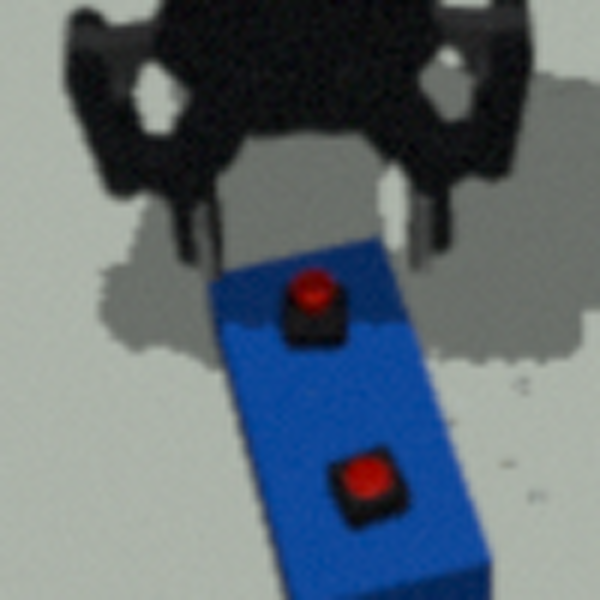

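Call:
{"fn": "jog_arm", "kwargs": {"hand": 1, "series": [{"travel":[0,0,0.4],"rot":[0,0,0]},{"travel":[0,0,0.4],"rot":[0,0,0]},{"travel":[0,0,0.4],"rot":[0,0,0]},{"travel":[0,0,0.4],"rot":[0,0,0]},{"travel":[0,0,0.4],"rot":[0,0,0]},{"travel":[0,0,0.4],"rot":[0,0,0]},{"travel":[0,0,0.4],"rot":[0,0,0]},{"travel":[0,0,0.4],"rot":[0,0,0]}]}}

```text
clock: 2.88
ee_pos: [570.6, 126.0, 32.6]
tcp_rot: [-180.0, -0.0, 103.5]
force: [0.3, 0.3, -0.6]
finger_gap: 0.003
grip_force: 0.0
```

```bash
python3 - <<'E'
from h import *
save('side','s3.png'); s=cv2.imread('pics/s3.png')
cv2.imwrite('pics/c3.png',cv2.resize(s[210:310,210:310],(600,600),interpolation=cv2.INTER_CUBIC))
st=arm.get_state(); print(st['ee_pos'],st['force'],((proj('side',st['ee_pos'])-210)*6))
E
```

```text
[570.57453039 126.03789037  32.60715908] [ 0.07584902 -0.57309482 -0.52718221] [319.2 321. ]
```

View pics/c3.png

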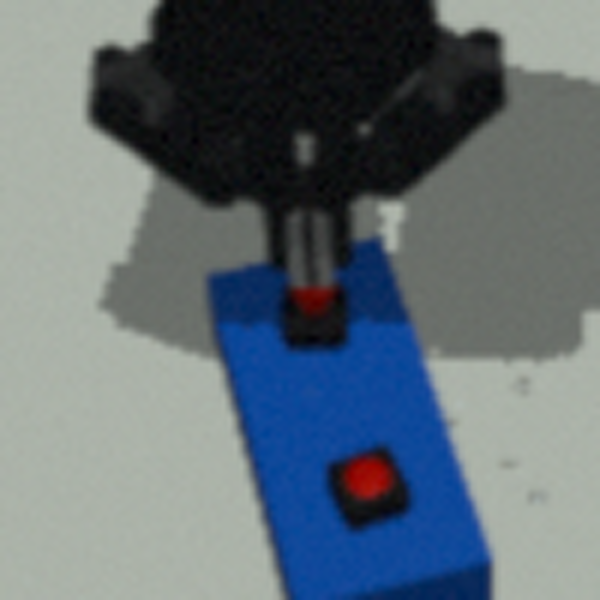

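The fingers closed above the pin (tips at row 288, pin still visible below at about (313,298)). So the real tips sit some 20+ mm above the reported TCP. I'll open part way, go down and feel for the holder top.

Call:
{"fn": "jog_arm", "kwargs": {"hand": 0.6, "series": [{"travel":[0,0,-0.3],"rot":[0,0,0]},{"travel":[0,0,-0.3],"rot":[0,0,0]},{"travel":[0,0,-0.3],"rot":[0,0,0]},{"travel":[0,0,-0.3],"rot":[0,0,0]},{"travel":[0,0,0.5],"rot":[0,0,0]},{"travel":[0,0,1.2],"rot":[0,0,0]},{"travel":[0,0,1.6],"rot":[0,0,0]},{"travel":[0,0,1.6],"rot":[0,0,0]},{"travel":[0,0,1.6],"rot":[0,0,0]}]}}

```text
clock: 4.05
ee_pos: [570.7, 126.0, 16.7]
tcp_rot: [180.0, 0.0, 103.5]
force: [0.2, 0.4, -0.3]
finger_gap: 0.399
grip_force: 0.0
```

```bash
python3 - <<'E'
from h import *
save('side','s4.png'); s=cv2.imread('pics/s4.png')
cv2.imwrite('pics/c4.png',cv2.resize(s[230:290,220:300],(800,600),interpolation=cv2.INTER_CUBIC))
st=arm.get_state(); print(st['ee_pos'],st['force'],st['finger_gap'],((proj('side',st['ee_pos'])-[220,230])*10))
E
```

```text
[570.70561631 126.05280606  16.80671421] [ 0.52116911  0.1410472  -0.40608795] 0.40491042525412063 [435. 383.]
```

View pics/c4.png

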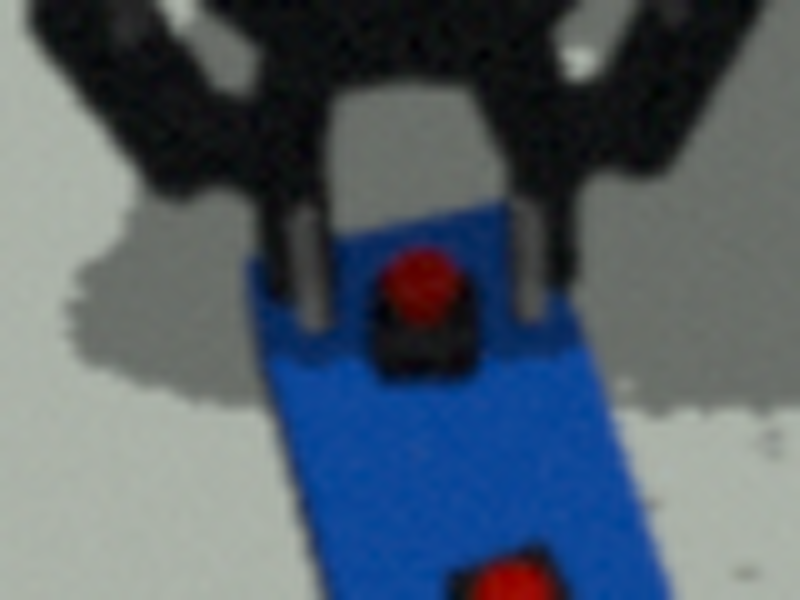

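Crop 4 shows the tips straddling the rivet: tips at (315,330) and (528,322), rivet centred at column 423. The tips are at about z 44. I'll lower another 10 mm and close.

Call:
{"fn": "jog_arm", "kwargs": {"series": [{"travel":[0,0,0.5],"rot":[0,0,0]},{"travel":[0,0,0.9],"rot":[0,0,0]},{"travel":[0,0,0.9],"rot":[0,0,0]}]}}

```text
clock: 4.47
ee_pos: [570.3, 126.0, 7.2]
tcp_rot: [-180.0, -0.0, 103.5]
force: [0.0, -0.7, -0.7]
finger_gap: 0.401
grip_force: 0.0
```

Call:
{"fn": "jog_arm", "kwargs": {"hand": 1, "series": [{"travel":[0,0,0],"rot":[0,0,0]},{"travel":[0,0,0],"rot":[0,0,0]},{"travel":[0,0,0],"rot":[0,0,0]},{"travel":[0,0,0],"rot":[0,0,0]},{"travel":[0,0,0],"rot":[0,0,0]}]}}

```text
clock: 5.1
ee_pos: [570.8, 126.0, 7.9]
tcp_rot: [180.0, 0.0, 103.5]
force: [0.6, -0.2, 3.9]
finger_gap: 0.23
grip_force: 59.2
```

Call:
{"fn": "jog_arm", "kwargs": {"series": [{"travel":[0,0,-1.5],"rot":[0,0,0]},{"travel":[0,0,-4],"rot":[0,0,0]},{"travel":[0,0,-9],"rot":[0,0,0]},{"travel":[0,0,-11],"rot":[0,0,0]},{"travel":[0,0,-11],"rot":[0,0,0]},{"travel":[0,0,-11],"rot":[0,0,0]}]}}

```text
clock: 5.85
ee_pos: [569.9, 126.0, 116.7]
tcp_rot: [-179.9, -0.0, 103.5]
force: [-0.2, -0.3, -1.1]
finger_gap: 0.229
grip_force: 59.0
```

```bash
python3 - <<'E'
from h import *
save('side','s5.png'); s=cv2.imread('pics/s5.png')
cv2.imwrite('pics/c5.png',cv2.resize(s[190:290,220:320],(600,600),interpolation=cv2.INTER_CUBIC))
st=arm.get_state(); e=np.array(st['ee_pos']);print(e,st['tcp_rot'],st['force'],st['finger_gap'],((proj('side',e)-[220,190])*6),((proj('side',e+[0,0,45.4])-[220,190])*6),((proj('side',e+[0,0,22.4])-[220,190])*6))
E
```

```text
[569.8814109  125.99413927 116.43740012] [-1.79863807e+02 -2.99906551e-02  1.03518823e+02] [ 0.75086195  0.28525789 -1.04440483] 0.22784637584202908 [248.4 273.6] [240.6 171. ] [244.8 224.4]
```

View pics/c5.png

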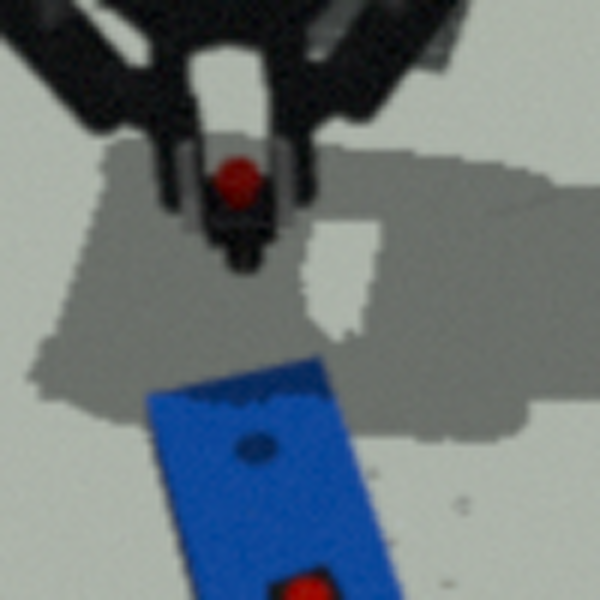

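The rivet is firmly held, pin up at (238,183), with the shank free below it and its holder hole empty at (257,447). Next I go over the cover hole.

Call:
{"fn": "jog_arm", "kwargs": {"series": [{"travel":[-12,-3.2,0],"rot":[0,0,0.16]},{"travel":[-24.8,-6.5,0],"rot":[0,0,0.323]},{"travel":[-24.8,-6.5,0],"rot":[0,0,0.323]},{"travel":[-24.8,-6.5,0],"rot":[0,0,0.323]},{"travel":[-24.8,-6.5,0],"rot":[0,0,0.323]},{"travel":[-24.8,-6.5,0],"rot":[0,0,0.323]},{"travel":[-24.8,-6.5,2.5],"rot":[0,0,0.323]},{"travel":[-24.8,-6.5,4.2],"rot":[0,0,0.323]},{"travel":[-24.8,-6.5,4.2],"rot":[0,0,0.323]},{"travel":[-24.8,-6.5,4.2],"rot":[0,0,0.323]}]}}

```text
clock: 7.15
ee_pos: [565.8, -129.4, 76.3]
tcp_rot: [180.0, 0.0, 85.1]
force: [0.1, -0.6, 0.3]
finger_gap: 0.226
grip_force: 59.0
```

```bash
python3 - <<'E'
from h import *
save('side','s6.png'); s=cv2.imread('pics/s6.png')
cv2.imwrite('pics/c6.png',cv2.resize(s[125:200,230:330],(800,600),interpolation=cv2.INTER_CUBIC))
st=arm.get_state(); e=np.array(st['ee_pos']);f=lambda p:((proj('side',p)-[230,125])*8)
print(e,st['tcp_rot'],st['force'],st['finger_gap'],'tip',f(e+[0,0,4.4]),'orig',f(e+[0,0,22.4]),'pin',f(e+[0,0,45.4]),'hole',f([565.1,-129.8,71]))
E
```

```text
[ 565.83474119 -129.72285445   76.44099695] [1.79931105e+02 2.08243362e-02 8.50722568e+01] [ 0.39876002 -0.68382811 -0.49160393] 0.23130942881005354 tip [465.6 325.6] orig [465.6 276.8] pin [465.6 212.8] hole [468. 352.]
```

View pics/c6.png

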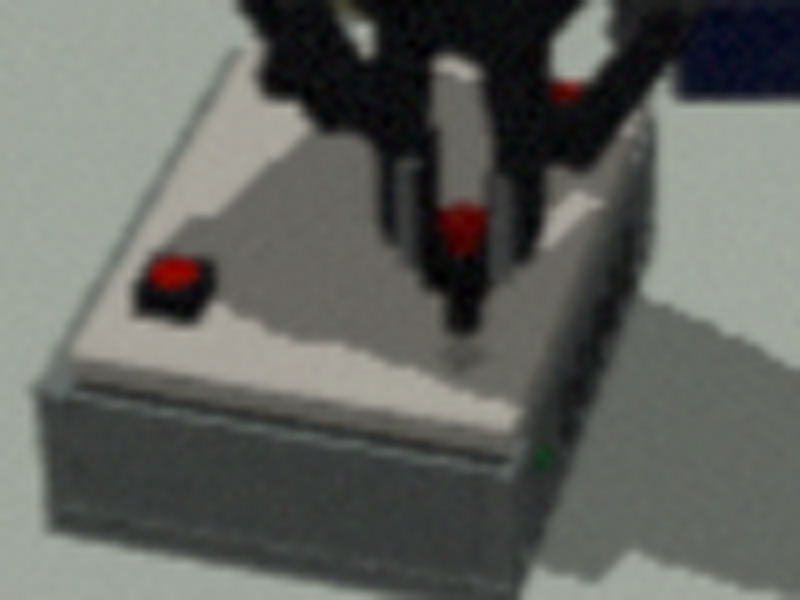

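Crop 6: shank tip at about (462,333), directly above the hole at (467,352). I shift slightly to -x and go down until it feels contact.

Call:
{"fn": "jog_arm", "kwargs": {"series": [{"travel":[0,-0.05,0.6],"rot":[0,0,0]},{"travel":[0,-0.05,0.9],"rot":[0,0,0]},{"travel":[0,-0.05,1.0],"rot":[0,0,0]},{"travel":[0,-0.05,1.0],"rot":[0,0,0]}]}}

```text
clock: 7.7
ee_pos: [565.0, -130.2, 65.6]
tcp_rot: [180.0, -0.0, 85.0]
force: [1.2, 1.0, -0.6]
finger_gap: 0.226
grip_force: 58.9
```

Call:
{"fn": "jog_arm", "kwargs": {"series": [{"travel":[0,0,0.1],"rot":[0,0,0]},{"travel":[0,0,0.1],"rot":[0,0,0]}]}}

```text
clock: 7.95
ee_pos: [565.1, -130.2, 64.7]
tcp_rot: [180.0, -0.0, 85.0]
force: [1.2, 0.7, -0.5]
finger_gap: 0.23
grip_force: 59.0
```

Call:
{"fn": "jog_arm", "kwargs": {"series": [{"travel":[0,0,0.1],"rot":[0,0,0]},{"travel":[0,0,0.1],"rot":[0,0,0]}]}}

```text
clock: 8.2
ee_pos: [565.0, -130.2, 63.7]
tcp_rot: [180.0, -0.0, 85.0]
force: [2.5, 1.0, 0.3]
finger_gap: 0.229
grip_force: 59.1
```

Call:
{"fn": "jog_arm", "kwargs": {"series": [{"travel":[0.02,0.05,0.1],"rot":[0,0,0]},{"travel":[0.02,0.05,0.1],"rot":[0,0,0]}]}}

```text
clock: 8.45
ee_pos: [565.3, -130.1, 62.5]
tcp_rot: [-180.0, 0.0, 85.0]
force: [1.4, -0.0, -0.7]
finger_gap: 0.226
grip_force: 59.0
```

Call:
{"fn": "jog_arm", "kwargs": {"series": [{"travel":[0,0,0.15],"rot":[0,0,0]},{"travel":[0,0,0.15],"rot":[0,0,0]}]}}

```text
clock: 8.7
ee_pos: [565.3, -130.1, 61.0]
tcp_rot: [-180.0, -0.0, 85.0]
force: [0.8, 0.0, 0.0]
finger_gap: 0.225
grip_force: 59.0
```

Call:
{"fn": "jog_arm", "kwargs": {"series": [{"travel":[0,0.02,0.3],"rot":[0,0,0]},{"travel":[0,0.02,0.5],"rot":[0,0,0]},{"travel":[0,0.02,0.5],"rot":[0,0,0]}]}}

```text
clock: 9.07
ee_pos: [565.4, -130.1, 55.8]
tcp_rot: [-180.0, -0.0, 85.0]
force: [0.4, 0.6, -0.7]
finger_gap: 0.226
grip_force: 58.9
```

Call:
{"fn": "jog_arm", "kwargs": {"series": [{"travel":[0,0,0.2],"rot":[0,0,0]},{"travel":[0,0,0.35],"rot":[0,0,0]},{"travel":[0,0,0.35],"rot":[0,0,0]}]}}

```text
clock: 9.45
ee_pos: [565.5, -130.1, 52.5]
tcp_rot: [-180.0, -0.0, 85.0]
force: [-0.6, 0.3, -1.1]
finger_gap: 0.226
grip_force: 58.9
```

Call:
{"fn": "jog_arm", "kwargs": {"series": [{"travel":[0,0,0.15],"rot":[0,0,0]},{"travel":[0,0,0.25],"rot":[0,0,0]},{"travel":[0,0,0.25],"rot":[0,0,0]}]}}

```text
clock: 9.82
ee_pos: [565.6, -130.1, 50.0]
tcp_rot: [-180.0, -0.0, 85.0]
force: [-0.5, 0.2, 0.1]
finger_gap: 0.225
grip_force: 58.9
```

Call:
{"fn": "jog_arm", "kwargs": {"series": [{"travel":[0,0,0.1],"rot":[0,0,0]},{"travel":[0,0,0.1],"rot":[0,0,0]}]}}

```text
clock: 10.07
ee_pos: [565.6, -130.1, 49.1]
tcp_rot: [-180.0, 0.0, 85.0]
force: [-0.8, 0.2, -1.3]
finger_gap: 0.227
grip_force: 59.0
```

Call:
{"fn": "jog_arm", "kwargs": {"series": [{"travel":[0,0,0.08],"rot":[0,0,0]},{"travel":[0,0,0.08],"rot":[0,0,0]}]}}

```text
clock: 10.32
ee_pos: [565.6, -130.2, 48.4]
tcp_rot: [180.0, 0.0, 85.0]
force: [0.1, 0.7, 0.2]
finger_gap: 0.225
grip_force: 59.1
```

Call:
{"fn": "jog_arm", "kwargs": {"series": [{"travel":[0,0,0.08],"rot":[0,0,0]},{"travel":[0,0,0.08],"rot":[0,0,0]}]}}

```text
clock: 10.58
ee_pos: [565.7, -130.1, 47.8]
tcp_rot: [180.0, 0.0, 85.0]
force: [-1.2, 0.2, 3.3]
finger_gap: 0.228
grip_force: 59.5
```

The collar is seated (3.3 N). Release and lift.

Call:
{"fn": "jog_arm", "kwargs": {"hand": 0.55, "series": [{"travel":[0,0,0],"rot":[0,0,0]},{"travel":[0,0,0],"rot":[0,0,0]},{"travel":[0,0,0],"rot":[0,0,0]},{"travel":[0,0,-0.5],"rot":[0,0,0]},{"travel":[0,0,-2],"rot":[0,0,0]},{"travel":[0,0,-4.5],"rot":[0,0,0]},{"travel":[0,0,-4.5],"rot":[0,0,0]},{"travel":[0,0,-4.5],"rot":[0,0,0]}]}}

```text
clock: 11.58
ee_pos: [565.4, -130.0, 92.4]
tcp_rot: [-180.0, -0.0, 85.0]
force: [0.2, 0.4, 0.6]
finger_gap: 0.448
grip_force: 0.0
```

```bash
python3 - <<'E'
from h import *
save('side','s7.png'); s=cv2.imread('pics/s7.png')
cv2.imwrite('pics/c7.png',cv2.resize(s[125:200,230:330],(800,600),interpolation=cv2.INTER_CUBIC))
st=arm.get_state(); e=np.array(st['ee_pos']);f=lambda p:((proj('side',p)-[230,125])*8)
print(e,st['force'],st['finger_gap'],'origin',f([565.5,-129.8,71]),'pin',f([565.5,-129.8,94]),'tips',f(e+[0,0,24]))
E
```

```text
[ 565.21324142 -129.94467728   92.01472178] [ 0.9311578   0.21029253 -0.67342877] 0.44879114856945035 origin [467.2 352. ] pin [466.4 290.4] tips [467.2 228.8]
```

View pics/c7.png

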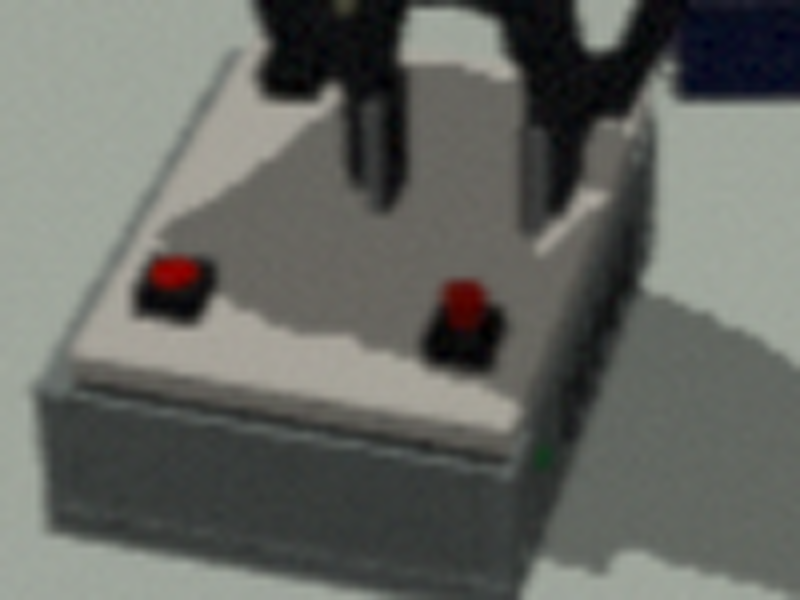

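Crop 7 shows the rivet seated with its pin up at (465,300), and the fingers clear above it. Close the fingers and go down to the pin.

Call:
{"fn": "jog_arm", "kwargs": {"hand": 1, "series": [{"travel":[0,0,0],"rot":[0,0,0]},{"travel":[0,0,0],"rot":[0,0,0]},{"travel":[0,0,0],"rot":[0,0,0]},{"travel":[0,0,0],"rot":[0,0,0]},{"travel":[0,0,0],"rot":[0,0,0]},{"travel":[0,0,0.8],"rot":[0,0,0]},{"travel":[0,0,1.5],"rot":[0,0,0]},{"travel":[0,0,1.8],"rot":[0,0,0]},{"travel":[0,0,1.8],"rot":[0,0,0]}]}}

```text
clock: 12.75
ee_pos: [565.5, -130.1, 74.2]
tcp_rot: [-180.0, -0.0, 85.0]
force: [-0.2, 0.2, -0.5]
finger_gap: -0.001
grip_force: 0.0
```

Call:
{"fn": "jog_arm", "kwargs": {"series": [{"travel":[0,0,0.1],"rot":[0,0,0]},{"travel":[0,0,0.15],"rot":[0,0,0]},{"travel":[0,0,0.15],"rot":[0,0,0]}]}}

```text
clock: 13.12
ee_pos: [565.6, -130.1, 73.1]
tcp_rot: [180.0, 0.0, 85.0]
force: [-0.7, 0.5, -0.3]
finger_gap: 0.003
grip_force: 0.0
```

Call:
{"fn": "jog_arm", "kwargs": {"series": [{"travel":[0,0,0.1],"rot":[0,0,0]},{"travel":[0,0,0.15],"rot":[0,0,0]},{"travel":[0,0,0.15],"rot":[0,0,0]}]}}

```text
clock: 13.5
ee_pos: [565.5, -130.1, 71.5]
tcp_rot: [-180.0, -0.0, 85.0]
force: [0.1, -0.1, 0.3]
finger_gap: -0.002
grip_force: 0.0
```

Call:
{"fn": "jog_arm", "kwargs": {"series": [{"travel":[0,0,0.1],"rot":[0,0,0]},{"travel":[0,0,0.15],"rot":[0,0,0]},{"travel":[0,0,0.15],"rot":[0,0,0]}]}}

```text
clock: 13.88
ee_pos: [565.6, -130.1, 70.0]
tcp_rot: [-180.0, 0.0, 85.0]
force: [-0.6, -0.2, -0.3]
finger_gap: -0.003
grip_force: 0.0
```

Call:
{"fn": "jog_arm", "kwargs": {"series": [{"travel":[0,0,0.1],"rot":[0,0,0]},{"travel":[0,0,0.2],"rot":[0,0,0]},{"travel":[0,0,0.2],"rot":[0,0,0]}]}}

```text
clock: 14.25
ee_pos: [565.5, -130.1, 67.9]
tcp_rot: [-180.0, -0.0, 85.0]
force: [0.4, -0.1, -0.4]
finger_gap: 0.001
grip_force: 0.0
```

Call:
{"fn": "jog_arm", "kwargs": {"series": [{"travel":[0,0,0.1],"rot":[0,0,0]},{"travel":[0,0,0.15],"rot":[0,0,0]},{"travel":[0,0,0.15],"rot":[0,0,0]}]}}

```text
clock: 14.62
ee_pos: [565.6, -130.1, 66.5]
tcp_rot: [-180.0, 0.0, 85.0]
force: [0.4, -0.5, 0.2]
finger_gap: -0.0
grip_force: 0.0
```

Call:
{"fn": "jog_arm", "kwargs": {"series": [{"travel":[0,0,0.1],"rot":[0,0,0]},{"travel":[0,0,0.15],"rot":[0,0,0]},{"travel":[0,0,0.15],"rot":[0,0,0]}]}}

```text
clock: 15.0
ee_pos: [565.6, -130.1, 65.0]
tcp_rot: [-180.0, -0.0, 85.0]
force: [0.9, -1.0, -0.3]
finger_gap: 0.0
grip_force: 0.0
```

Call:
{"fn": "jog_arm", "kwargs": {"series": [{"travel":[0,0,0.1],"rot":[0,0,0]},{"travel":[0,0,0.15],"rot":[0,0,0]},{"travel":[0,0,0.15],"rot":[0,0,0]}]}}

```text
clock: 15.38
ee_pos: [565.6, -130.1, 63.7]
tcp_rot: [180.0, 0.0, 85.0]
force: [-0.4, -0.0, 1.0]
finger_gap: -0.001
grip_force: 1.0
```

Call:
{"fn": "jog_arm", "kwargs": {"series": [{"travel":[0,0,0.05],"rot":[0,0,0]},{"travel":[0,0,0.1],"rot":[0,0,0]},{"travel":[0,0,0.1],"rot":[0,0,0]}]}}

```text
clock: 15.75
ee_pos: [565.7, -130.1, 62.9]
tcp_rot: [180.0, 0.0, 85.0]
force: [-1.5, 1.1, 6.0]
finger_gap: 0.003
grip_force: 2.9
```

Call:
{"fn": "jog_arm", "kwargs": {"series": [{"travel":[0,0,0.05],"rot":[0,0,0]},{"travel":[0,0,0.1],"rot":[0,0,0]},{"travel":[0,0,0.1],"rot":[0,0,0]}]}}

```text
clock: 16.12
ee_pos: [565.8, -130.2, 62.2]
tcp_rot: [180.0, 0.0, 85.0]
force: [-1.6, 1.1, 7.1]
finger_gap: 0.0
grip_force: 3.8
```

Call:
{"fn": "jog_arm", "kwargs": {"series": [{"travel":[0,0,0.05],"rot":[0,0,0]},{"travel":[0,0,0.1],"rot":[0,0,0]},{"travel":[0,0,0.1],"rot":[0,0,0]}]}}

```text
clock: 16.5
ee_pos: [565.8, -130.2, 61.2]
tcp_rot: [179.9, 0.0, 85.0]
force: [-1.3, 0.5, 8.0]
finger_gap: -0.001
grip_force: 3.9
```

The pin is sliding at about 8 N. Continue.

Call:
{"fn": "jog_arm", "kwargs": {"series": [{"travel":[0,0,0.05],"rot":[0,0,0]},{"travel":[0,0,0.1],"rot":[0,0,0]},{"travel":[0,0,0.15],"rot":[0,0,0]},{"travel":[0,0,0.2],"rot":[0,0,0]},{"travel":[0,0,0.25],"rot":[0,0,0]},{"travel":[0,0,0.3],"rot":[0,0,0]}]}}

```text
clock: 17.25
ee_pos: [565.8, -130.2, 58.3]
tcp_rot: [179.9, 0.0, 85.0]
force: [-2.9, 1.2, 9.2]
finger_gap: 0.002
grip_force: 4.0
```

Call:
{"fn": "jog_arm", "kwargs": {"series": [{"travel":[0,0,0.05],"rot":[0,0,0]},{"travel":[0,0,0.1],"rot":[0,0,0]},{"travel":[0,0,0.15],"rot":[0,0,0]},{"travel":[0,0,0.2],"rot":[0,0,0]},{"travel":[0,0,0.25],"rot":[0,0,0]}]}}

```text
clock: 17.88
ee_pos: [565.8, -130.2, 55.7]
tcp_rot: [179.9, 0.0, 85.0]
force: [-1.4, 1.4, 7.7]
finger_gap: 0.0
grip_force: 4.0
```

Call:
{"fn": "jog_arm", "kwargs": {"series": [{"travel":[0,0,0.05],"rot":[0,0,0]},{"travel":[0,0,0.1],"rot":[0,0,0]},{"travel":[0,0,0.15],"rot":[0,0,0]},{"travel":[0,0,0.15],"rot":[0,0,0]}]}}

```text
clock: 18.38
ee_pos: [565.7, -130.2, 54.2]
tcp_rot: [180.0, 0.0, 85.0]
force: [-2.4, 1.0, 6.9]
finger_gap: -0.001
grip_force: 3.9
```

Call:
{"fn": "jog_arm", "kwargs": {"series": [{"travel":[0,0,0.05],"rot":[0,0,0]},{"travel":[0,0,0.1],"rot":[0,0,0]},{"travel":[0,0,0.1],"rot":[0,0,0]}]}}

```text
clock: 18.75
ee_pos: [565.8, -130.2, 53.2]
tcp_rot: [180.0, 0.0, 85.0]
force: [-2.3, 0.8, 7.8]
finger_gap: 0.001
grip_force: 3.9
```

Call:
{"fn": "jog_arm", "kwargs": {"series": [{"travel":[0,0,0.03],"rot":[0,0,0]},{"travel":[0,0,0.06],"rot":[0,0,0]},{"travel":[0,0,0.06],"rot":[0,0,0]}]}}

```text
clock: 19.12
ee_pos: [565.8, -130.2, 52.6]
tcp_rot: [180.0, 0.0, 85.0]
force: [-1.9, 0.1, 7.9]
finger_gap: 0.001
grip_force: 3.9
```

Call:
{"fn": "jog_arm", "kwargs": {"series": [{"travel":[0,0,0.03],"rot":[0,0,0]},{"travel":[0,0,0.05],"rot":[0,0,0]},{"travel":[0,0,0.05],"rot":[0,0,0]}]}}

```text
clock: 19.5
ee_pos: [565.8, -130.2, 52.3]
tcp_rot: [179.9, 0.0, 85.0]
force: [-1.7, 1.4, 9.0]
finger_gap: -0.003
grip_force: 4.6
```

Call:
{"fn": "jog_arm", "kwargs": {"series": [{"travel":[0,0,0.03],"rot":[0,0,0]},{"travel":[0,0,0.03],"rot":[0,0,0]}]}}

```text
clock: 19.75
ee_pos: [565.8, -130.2, 52.1]
tcp_rot: [179.9, 0.0, 85.0]
force: [-2.2, 1.0, 9.7]
finger_gap: 0.002
grip_force: 5.1
```

Call:
{"fn": "jog_arm", "kwargs": {"series": [{"travel":[0,0,0.02],"rot":[0,0,0]},{"travel":[0,0,0.04],"rot":[0,0,0]},{"travel":[0,0,0.04],"rot":[0,0,0]}]}}

```text
clock: 20.12
ee_pos: [565.8, -130.2, 51.9]
tcp_rot: [179.9, 0.0, 85.0]
force: [-4.0, 1.8, 11.7]
finger_gap: 0.001
grip_force: 5.7
```

The force is climbing at the stop, so the pin is home. Retreat and check.

Call:
{"fn": "jog_arm", "kwargs": {"series": [{"travel":[0,0,-0.5],"rot":[0,0,0]},{"travel":[0,0,-3],"rot":[0,0,0]},{"travel":[0,0,-8],"rot":[0,0,0]},{"travel":[0,0,-8],"rot":[0,0,0]},{"travel":[0,0,-8],"rot":[0,0,0]},{"travel":[0,0,-8],"rot":[0,0,0]}]}}

```text
clock: 20.88
ee_pos: [565.0, -129.9, 129.4]
tcp_rot: [-179.9, -0.0, 85.0]
force: [0.1, 1.3, -1.4]
finger_gap: 0.0
grip_force: 0.0
```

```bash
python3 - <<'E'
from h import *
save('side','s8.png'); s=cv2.imread('pics/s8.png')
r=lambda a,w:cv2.resize(a,(w,400),interpolation=cv2.INTER_CUBIC)
cv2.imwrite('pics/c8.png',np.hstack([r(s[130:200,235:325],514),r(s[245:325,240:295],275)]))
print(arm.get_state()['ee_pos'],arm.get_state()['force'])
E
```

```text
[ 565.11314099 -129.92435641  129.51705158] [-0.31030778  0.18778443 -0.42753604]
```

View pics/c8.png

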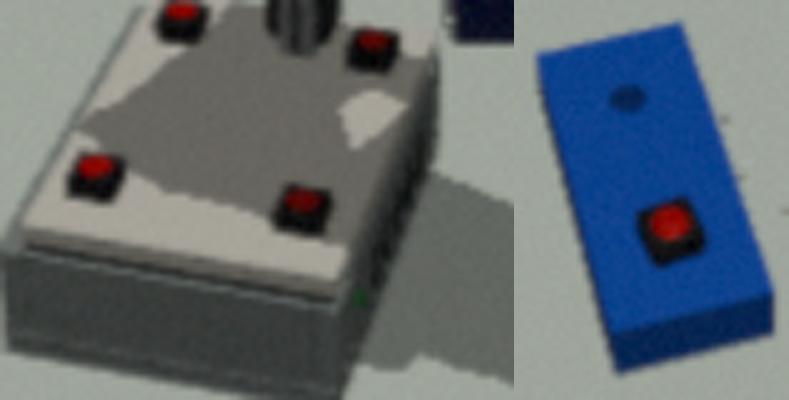

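The rivet at (303,207) looks like the other three closed rivets. The used rivet is undisturbed in the holder at (670,230).

```bash
python3 -c "
from cell import arm
print(arm.finish_job())"
```

```text
the job is handed in; nothing more can be done
None
```

The fresh rivet is seated in the cover's empty hole with its pin pushed home (highest force I read was about 12 N), the used rivet is still in the holder, and the job is handed in; no verdict came back.

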